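# Fill the spice crate and hold its key lock shut

### The job

Put the loose spice jar upright into the empty middle pocket of the wooden crate, down on its floor, and let go of it. Then take the key from its stand, push it fully home in the keyhole of the lock on the crate and turn it clockwise as far as it goes (about a quarter turn), so that the steel bar swings over the jars. The lock springs back, so finish with the key still gripped and held turned; turn the lock only with the key, and leave the mug and the two jars already packed undisturbed.

Things in the scene. Friction and masses are not known exactly. Their poses are not given: they have to be found in the camera images.
- crate: open wooden crate, fixed, lock post at its +y end (centre at y = 95 mm). Origin: underside centre; z up. Pockets in a row along y, with 4 mm dividers: mustard jar (next to the post), the empty one, another spice jar. Walls 50 mm high, 5 mm thick, dividers 44.5 mm high, floor 5 mm thick, inside width along x 68 mm
- gap (a point): centre of the floor of the empty middle pocket, 5 mm above the sideboard; axes as the crate's. The pocket is 48 mm along the crate's y and 68 mm along x
- spice_jar: the loose spice jar, upright on the sideboard: white printed body with dark cap, round, 41 mm in diameter, 105 mm high, about 0.11 kg. Origin: centre of its underside, z up along its axis. It stands either right or left of the crate, the key stand on the other side
- packed_jar: a like spice jar (41 mm diameter, 105 mm high) already in the crate's end pocket. Origin: centre of its underside
- mustard_jar: mustard jar with a lid (62 mm diameter, 86 mm high) already in the crate's pocket next to the lock. Origin: centre of its underside
- key: steel key standing upright, blade down, in the slot of a wooden block; it lifts straight out (35 mm). Origin: underside centre of its collar (22 mm diameter, 6 mm high); z up. Below it the blade: 16 mm along x, 5 mm along y, 30 mm long, then a narrower nose 11 x 2.5 mm, 4 mm long. Alike after half a turn about z. About 0.06 kg
- stand: the key's wooden block, fixed, foot 76 x 66 mm, block 56 x 46 mm, 42 mm high, its slot (19 x 8 mm) along its x; origin: centre of its underside. The key's collar rests on its top
- keyhole (a point): centre of the keyhole's mouth on the flat top of the round lock head (52 mm diameter), 127 mm above the sideboard; turns with the lock. The hole goes straight down, 17.5 mm along x, 6.5 mm along y, 3 mm chamfer. Two sprung, sticky pins 12 and 22 mm down: push past with 5 to 12 N, wiggling if it sticks. Fully home, the key's collar rests on this face, the key's origin at this point
- lock (a joint): angle of the lock head, rad: 0 at rest (bar along the crate's +x, square to the row of jars), growing as it turns clockwise seen from above, hard stop at 1.45 with the bar over the jars. A spring turns it back with about 0.1 N m at the stop; the key has some 5 degrees of play in the keyhole
- mug: small mug (65 x 92 x 49 mm) on the sideboard, a bystander between the robot and the crate; its origin is on its underside
- key_bow (a point): centre of the key's flat bow, the part to grip, 23 mm above the key's origin: 36 mm along x, 10 mm thick along y, 34 mm high (from 6 to 40 mm above the key's origin); axes as the key's
- bar_end (a point): middle of the round end of the lock's flat steel swing bar, at its underside, 117 mm above the sideboard, 150 mm from the lock's axis along the keyhole's +x; the bar is 22 mm wide, 7 mm thick, its top 3 mm below the keyhole's mouth
Not all that is in view belongs to the job. There is more than one size of the key; the job needs the smaller.

How it is judged:
On the way, in this order (a step that is already met when the one before it is completed fails the run):
1. the spice jar stands on the floor of the empty pocket and is let go (horizontal distance between spice_jar and gap below 0.017 m and z of spice_jar in the frame of gap below 0.006 m and angle between spice_jar's own z axis and vertical below 0.12 rad and contact force between the fingers and spice_jar below 0.1 N), for 0.2 s.
2. the key is fully home in the keyhole, the lock not yet turned (horizontal distance between key and keyhole below 0.004 m and z of key in the frame of keyhole below 0.004 m and angle between key's own z axis and vertical below 0.12 rad and value of joint lock below 0.4 rad), for 0.1 s.
3. the key has turned the lock to its stop (value of joint lock above 1.27 rad and z of key in the frame of keyhole below 0.006 m and contact force between the fingers and key above 2 N), for 0.3 s.
At the end, for the whole second after the job is handed in: The gripped key (over 2 N), upright and home in the keyhole (6 mm depth, 5 mm sideways, 0.2 rad), holds the lock at 1.27 rad or more (stop at 1.45); the spice jar stands upright (0.12 rad) on the floor of the middle pocket (origin within 17 mm of its centre, 6 mm of its floor) (all of step 3 and horizontal distance between key and keyhole below 0.005 m and angle between key's own z axis and vertical below 0.15 rad and angle between the x axis of key and the x axis of keyhole, either way round below 0.2 rad and horizontal distance between spice_jar and gap below 0.017 m and z of spice_jar in the frame of gap below 0.006 m and angle between spice_jar's own z axis and vertical below 0.12 rad); the arm keeps its last pose, push and grip.
It fails at once if the lock is turned without the key in it (value of joint lock above 0.45 rad and (z of key in the frame of keyhole above 0.012 m or horizontal distance between key and keyhole above 0.015 m)).
It fails at once if the mug is disturbed (distance of mug from where it was at the start of the episode above 0.03 m).
It fails at once if a packed jar is lifted or tipped (distance of any of packed_jar, mustard_jar from where it was at the start of the episode above 0.035 m or angle between any of packed_jar, mustard_jar's own z axis and vertical above 0.35 rad).
It also fails if it takes over 61 s, if anything falls off the work surface, if the arm or the gripper's body presses on something with over 40 N, if the wrist force passes 120 N, or if a joint passes its speed limit or range.

### The arm

A 6-joint arm with a two-finger parallel gripper is mounted at the origin on a cart in front of the work surface, level with it; the furniture and walls round the work are solid. World frame = base frame: x ahead of the robot, y to its left, z up, the work surface at z = 0. Lengths are in m, angles in rad, forces in N, time in s.
With the tool pointing down it reaches from about 0.275 to 0.75 m from the base axis. Payload 10.2 kg.
Tool frame: the origin (TCP) lies at the very end of the fingers, on their centre line; the grasp point (between the pads) lies 19 mm behind it; z points along the fingers, y is the direction in which the jaws open and shut (so a half turn about z gives the same grasp; the last joint's range is limited). The gripper opens to 88 mm and grips with 3 to 60 N. Pads are 18 mm wide; open, the fingers measure 123 mm over their backs; the gripper's body (75 mm by 187 mm) begins 45 mm behind the grasp point.
Start: joints at [1.057, 0.313, 1.498, -0, 1.331, -0.223], TCP at [0.151, 0.503, 0.239] pointing down, gripper open.
Joint ranges: [-2.94, 2.94], [-0.97, 2.17], [0.19, 2.56], [-1.23, 4.37], [0.02, 3.11], [-2.88, 2.88]. Speed limits (rad/s): [2.39, 2.39, 3.01, 3.14, 3.14, 3.14].

### API

Orientations are given as [roll, pitch, yaw] about the fixed x, y, z axes, in that order (R = Rz(yaw) Ry(pitch) Rx(roll)).
In Python, from workcell import manip, effector, get_image, calibration gives the robot as it stands. Calls block until the motion is done:
- manip.goto(position, orientation): joint-space move of the TCP to a pose.
- manip.move_straight(position, orientation=None, max_speed=0.15, f_stop=None): straight line of the TCP; orientation=None keeps the orientation; max_speed is the mean speed in m/s. With f_stop (N) it stops when the force on the tool has changed by that much, and returns True; else False.
- manip.set_joints(angles): joint-space move.
- effector.ungrasp() and effector.gripper_close(strength=None): open the fingers fully, or close them until they stop; strength is the grip in N (None keeps the last).
- manip.wait(seconds).
- manip.ik(position, orientation): joint angles nearest the present ones, or None.
- manip.get_obs(): the state.
- get_image(name): name is "scene" or "top"; returns the picture (384x512x3 uint8, red, green, blue); there is no depth.
- calibration(name): a dict with "fx", "fy", "cx", "cy" (pixels), "D" ([k1, k2, p1, p2, k3] as OpenCV has them; the pictures are not rectified), "pose" (4x4, takes a point from camera to world coordinates). Camera axes: x right, y down, z forward; pixel columns grow to the right and rows downward; lengths in m; the calibration is good to about 2 mm. A picture is of the moment at which its call begins. calibration takes no time and is no camera call.
A pose or a line that the arm cannot do raises manip.Unreachable and nothing moves.
- manip.job_done(): hands the job in, once; it reports no verdict.
The state is a dict: "time": time; "q": joint angles; "dq": joint speeds; "effort": joint torques, N m; "eef_pos": TCP position; "eef_rot": TCP orientation; "ft_force": force on the tool from outside, world axes, zero at the start; "ft_torque": the same for the moment, N m; "finger_gap": finger opening in m.
Only numpy, scipy, OpenCV 4.12 (cv2) and the standard library are available. Lean on these libraries where they do the work, as an engineer would, in place of code of your own. Each camera call takes 0.05 s, during which the arm holds its last target.

## Working session

There is one attempt and no reset: what is moved stays moved. The work goes in short steps, each a Python script; the robot and the scene stay as the last script left them, time stands still between calls to the robot, and variables do not carry over. Pictures are saved under pics/ and viewed, and the job is handed in when it is done.

```bash
ls; mkdir -p pics; python3 - <<'E'
from workcell import manip, effector, get_image, calibration
import cv2
for n in("scene","top"):
    im=get_image(n); cv2.imwrite(f"pics/{n}0.png",im[:,:,::-1]); print(n,calibration(n))
print(manip.get_obs())
E
```

```text
pics
scene {'fx': 469.5478195021984, 'fy': 469.5478195021984, 'cx': 255.08553431997817, 'cy': 194.10236954593063, 'D': array([-0.02039895,  0.        ,  0.        ,  0.        ,  0.        ]), 'pose': array([[ 0.89179567, -0.30229795,  0.33662507,  0.1552417 ],
       [-0.45238505, -0.58436246,  0.67369746, -0.81296696],
       [-0.00694631, -0.75308463, -0.65788699,  0.89819117],
       [ 0.        ,  0.        ,  0.        ,  1.        ]])}
top {'fx': 403.01599079006655, 'fy': 403.01599079006655, 'cx': 259.4781199529295, 'cy': 190.6800555742247, 'D': array([0.0342049, 0.       , 0.       , 0.       , 0.       ]), 'pose': array([[-0.01422692, -0.98374879,  0.17898577,  0.39987023],
       [-0.99989717,  0.01367473, -0.00431857, -0.00918356],
       [ 0.0018008 , -0.17902881, -0.98384218,  1.06379414],
       [ 0.        ,  0.        ,  0.        ,  1.        ]])}
{'time': 0.1, 'q': array([ 1.05661053e+00,  3.13384639e-01,  1.49832363e+00,  1.41005359e-05,
        1.33099118e+00, -2.23402975e-01]), 'dq': array([-0.00074824, -0.00193174, -0.00278161,  0.00054869, -0.00031672,
       -0.00138739]), 'effort': array([ 3.60109545e-03, -4.02813649e+01, -2.52647620e+01,  6.95572654e-02,
        3.42207542e-02, -4.15226646e-05]), 'eef_pos': array([0.15042513, 0.50277442, 0.23823722]), 'eef_rot': array([-3.14051639e+00, -2.58563178e-04,  2.85080634e+00]), 'ft_force': array([-0.34773689, -0.30655179,  0.25296796]), 'ft_torque': array([ 0.01862027, -0.05114909, -0.03614059]), 'finger_gap': 0.08774186894071698}
```

View pics/scene0.png

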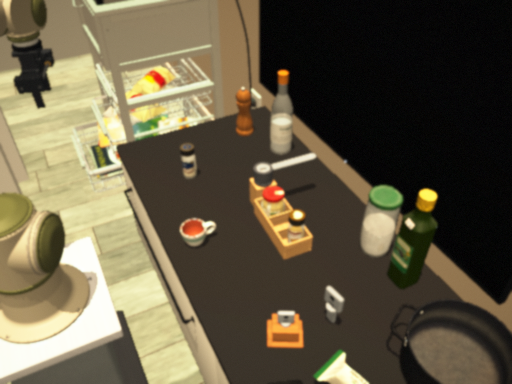

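View pics/top0.png

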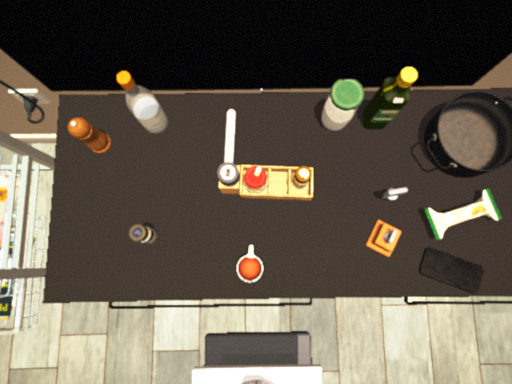

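The top view shows the candidates:
- **Jar:** the loose jar at (142,234), the packed jar at (302,177), and the pepper mill at (90,133), which is brown and not the jar.
- **Key:** the key in the orange block at (385,237), and a second grey key-like thing at (392,193).

I'll check these in close crops.

```bash
python3 - <<'E'
import cv2,numpy as np
s=cv2.imread("pics/scene0.png");t=cv2.imread("pics/top0.png")
def c(im,x0,y0,x1,y1,w,h): return cv2.resize(im[y0:y1,x0:x1],(w,h),interpolation=cv2.INTER_CUBIC)
a=c(s,250,270,360,360,396,300);b=c(t,355,175,425,265,400,300) 
b=c(t,350,178,438,258,396,300)
d=c(s,240,150,330,260,396,300);d=c(s,230,150,340,260,396,300)
e=c(t,205,100,325,215,396,300)
cv2.imwrite("pics/crop0.png",np.vstack([np.hstack([a,b]),np.hstack([d,e])]))
E
```

```text
(no output)
```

View pics/crop0.png

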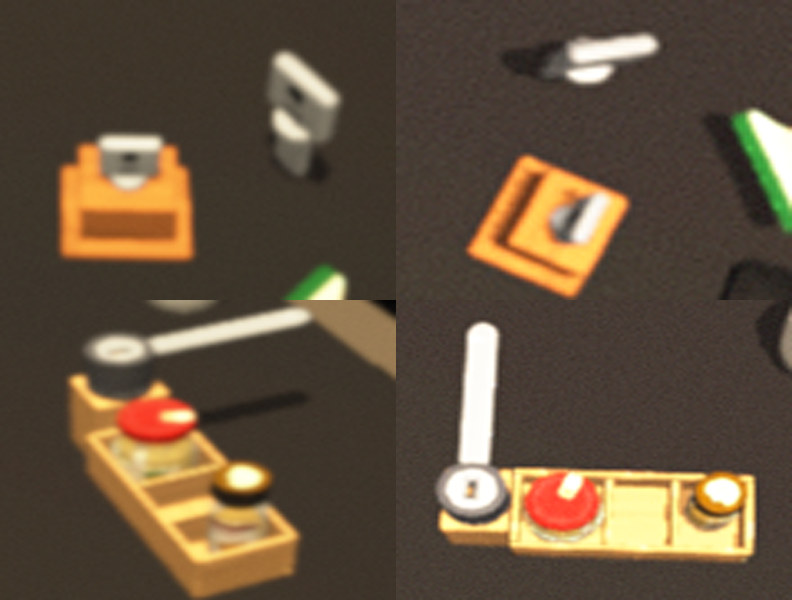

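The key in the wooden block, at scene (287,318) and top (388,235), is the smaller one. The free-standing grey key at scene (334,303) is bigger and has no block. The empty pocket is at about top (270,182), the lock at (228,174), and the bar runs up to (231,112). Next I'll measure these.

```bash
cat > h.py <<'E'
import numpy as np, cv2, json
try:
    from workcell import calibration
    C={n:calibration(n) for n in("scene","top")}
except Exception as e: print(e)
def ray(n,p):
    c=C[n];K=np.array([[c['fx'],0,c['cx']],[0,c['fy'],c['cy']],[0,0,1.]])
    u=cv2.undistortPoints(np.array([[p]],float),K,c['D'])[0,0]
    P=c['pose'];return P[:3,3],P[:3,:3]@np.array([u[0],u[1],1.])
def plane(n,p,z):
    o,d=ray(n,p);return (o+d*(z-o[2])/d[2])[:2]
def tri(ps,pt):
    A=np.zeros((3,3));b=np.zeros(3)
    for n,p in(("scene",ps),("top",pt)):
        o,d=ray(n,p);d=d/np.linalg.norm(d);M=np.eye(3)-np.outer(d,d);A+=M;b+=M@o
    return np.linalg.solve(A,b)
def proj(n,X):
    c=C[n];P=np.linalg.inv(c['pose']);K=np.array([[c['fx'],0,c['cx']],[0,c['fy'],c['cy']],[0,0,1.]])
    return cv2.projectPoints(np.array(X,float).reshape(-1,3),cv2.Rodrigues(P[:3,:3])[0],P[:3,3],K,c['D'])[0].reshape(-1,2)
def blob(n,im,roi,fn,ka=None,verbose=1):
    x0,y0,x1,y1=roi;h=cv2.cvtColor(im[y0:y1,x0:x1],cv2.COLOR_BGR2HSV).astype(int)
    m=fn(h[...,0],h[...,1],h[...,2]).astype(np.uint8)
    cs,_=cv2.findContours(m,cv2.RETR_EXTERNAL,cv2.CHAIN_APPROX_NONE)
    c=max(cs,key=cv2.contourArea)+np.array([[x0,y0]])
    return c
E
python3 - <<'E'
from h import *
s=cv2.imread("pics/scene0.png");t=cv2.imread("pics/top0.png")
white=lambda h,S,v:(v>150)&(S<70)
wood=lambda h,S,v:(S>70)&(v>120)&(h<30)
oran=lambda h,S,v:(S>150)&(v>90)&(h<25)
def show(name,c):
    r=cv2.minAreaRect(c);print(name,cv2.contourArea(c),np.round(c.reshape(-1,2).mean(0),1),np.round(r[0],1),np.round(r[1],1),round(r[2],1))
    return r
# bar
r=show('bar top',blob("top",t,(215,100,250,163),white)); B=cv2.boxPoints(r);print(np.round([plane("top",p,.124) for p in B],4).tolist())
r=show('bar scene',blob("scene",s,(270,140,330,175),white));B=cv2.boxPoints(r);print(np.round([plane("scene",p,.124) for p in B],4).tolist())
# head
r=show('head top',blob("top",t,(212,160,243,190),lambda h,S,v:(v>90)&(S<70)));print(plane("top",r[0],.127))
# stand
r=show('stand',blob("top",t,(360,215,410,262),lambda h,S,v:((S>120)&(v>80)&(h<25))));print(np.round([plane("top",p,.01) for p in cv2.boxPoints(r)],4).tolist())
r=show('bow top',blob("top",t,(375,222,402,250),white));print(plane("top",r[0],.08))
r=show('bow scene',blob("scene",s,(270,305,302,335),lambda h,S,v:(v>100)&(S<90)))
r=show('crate',blob("top",t,(240,155,330,215),wood));print(np.round([plane("top",p,.05) for p in cv2.boxPoints(r)],4).tolist())
def big(n,im,roi,f):
    x0,y0,x1,y1=roi;return cv2.resize(im[y0:y1,x0:x1],None,fx=f,fy=f,interpolation=cv2.INTER_CUBIC)
cv2.imwrite("pics/j1.png",np.hstack([big("t",t,(122,214,162,254),9),big("s",s,(170,135,210,175+20-20),9)]))
cv2.imwrite("pics/j2.png",np.hstack([big("t",t,(208,154,248,194),9),big("s",s,(245,155,285,195),9)]))
cv2.imwrite("pics/j3.png",np.hstack([big("t",t,(365,215,405,255),9),big("s",s,(266,304,306,344),9)]))
E
```

```text
bar top 465.0 [229.5 136.4] [229.6 135.6] [ 9.9 53.4] 3.2
[[0.6421, 0.0728], [0.7769, 0.0657], [0.7752, 0.0415], [0.6404, 0.0492]]
bar scene 253.0 [292.1 161. ] [292.5 160.8] [ 6.6 47.8] 74.7
[[0.64, 0.0737], [0.7816, 0.0652], [0.77, 0.038], [0.631, 0.0471]]
head top 353.0 [227.2 170.8] [227.5 171. ] [22. 21.] 90.0
[0.6190138  0.06221504]
stand 836.5 [383.3 237.8] [383.5 238. ] [28.6 30.9] 26.6
[[0.4439, -0.2817], [0.5151, -0.3221], [0.4809, -0.386], [0.4106, -0.3451]]
bow top 39.5 [392.5 235.8] [392.4 235.7] [ 4.  13.4] 26.6
[ 0.46348811 -0.33401701]
bow scene 203.0 [285.6 316.3] [286. 318.] [16. 18.] 90.0
crate 2366.5 [276.  181.4] [276.5 181.6] [74.1 33.6] 2.2
[[0.5687, 0.0394], [0.6568, 0.0356], [0.6465, -0.1558], [0.5587, -0.1491]]
```

View pics/j1.png

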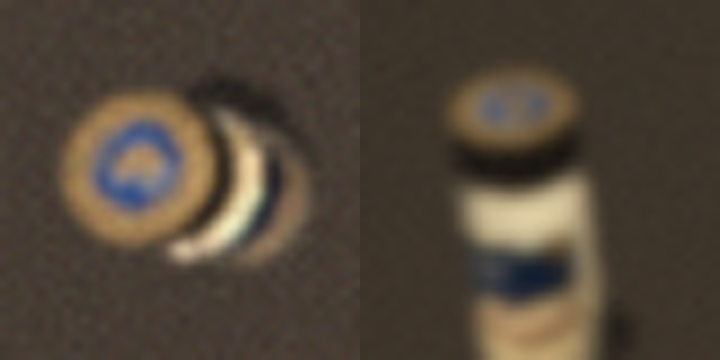

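View pics/j2.png

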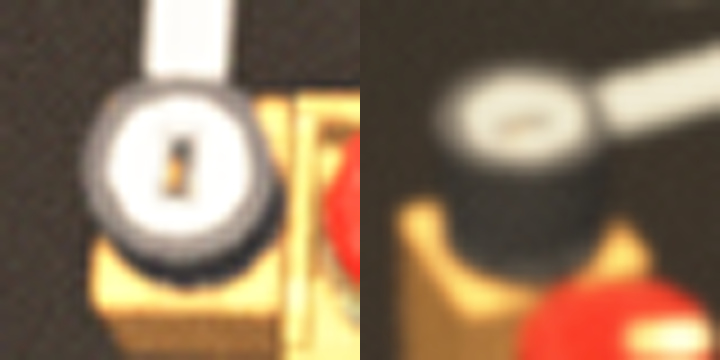

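View pics/j3.png

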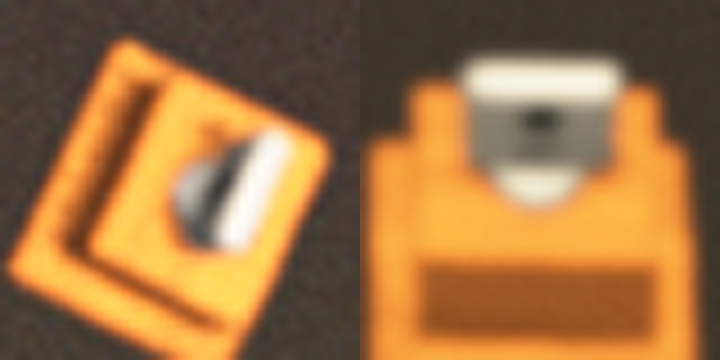

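```bash
python3 - <<'E'
from h import *
s=cv2.imread("pics/scene0.png");t=cv2.imread("pics/top0.png")
f=lambda p,x0,y0:(x0+(p[0]+.5)/9-.5,y0+(p[1]+.5)/9-.5)
print('jar',tri(f((153,105),170,135),f((139,166),122,214)),plane("top",f((139,166),122,214),.105),plane("scene",f((153,105),170,135),.105))
print('lock',tri(f((163,117),245,155),f((180,160),208,154)),plane("top",f((180,160),208,154),.127),plane("scene",f((163,117),245,155),.127))
print('slot',plane("top",f((178,165),208,154),.127))
print('bow',tri(f((183,79),266,304),f((255,188),365,215)),plane("top",f((255,188),365,215),.082),plane("scene",f((183,79),266,304),.082))
a=plane("top",f((280,138),365,215),.082);b=plane("top",f((233,240),365,215),.082);print(a,b,np.linalg.norm(a-b),np.degrees(np.arctan2(*(a-b)[::-1])))
a=plane("scene",f((105,80),266,304),.082);b=plane("scene",f((260,77),266,304),.082);print(a,b,np.linalg.norm(a-b),np.degrees(np.arctan2(*(a-b)[::-1])))
big=lambda im,x0,y0,x1,y1:cv2.resize(im[y0:y1,x0:x1],None,fx=8,fy=8,interpolation=cv2.INTER_CUBIC)
cv2.imwrite("pics/c_t.png",big(t,225,155,320,210))
cv2.imwrite("pics/c_s.png",big(s,240,165,320,235+25))
E
```

```text
jar [0.47875732 0.2768957  0.10738073] [0.47903185 0.27758398] [0.47965326 0.28020125]
lock [0.61700327 0.06231461 0.12795739] [0.61819766 0.06208301] [0.61653471 0.06350386]
slot [0.61684811 0.06261235]
bow [ 0.46331942 -0.33464522  0.08095523] [ 0.46395984 -0.33457762] [ 0.46217923 -0.33509235]
[ 0.47727952 -0.34228079] [ 0.45016515 -0.32766579] 0.030802390415108613 -28.32524411457599
[ 0.44623658 -0.32719769] [ 0.4780581 -0.3426552] 0.03537716877166238 154.0915408408513
```

View pics/c_t.png

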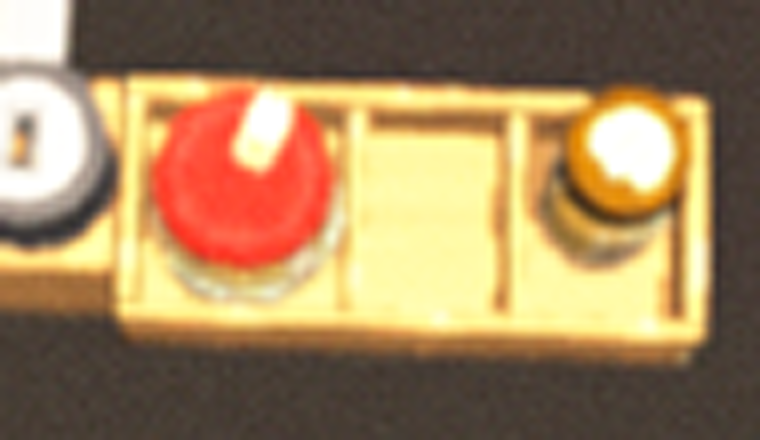

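View pics/c_s.png

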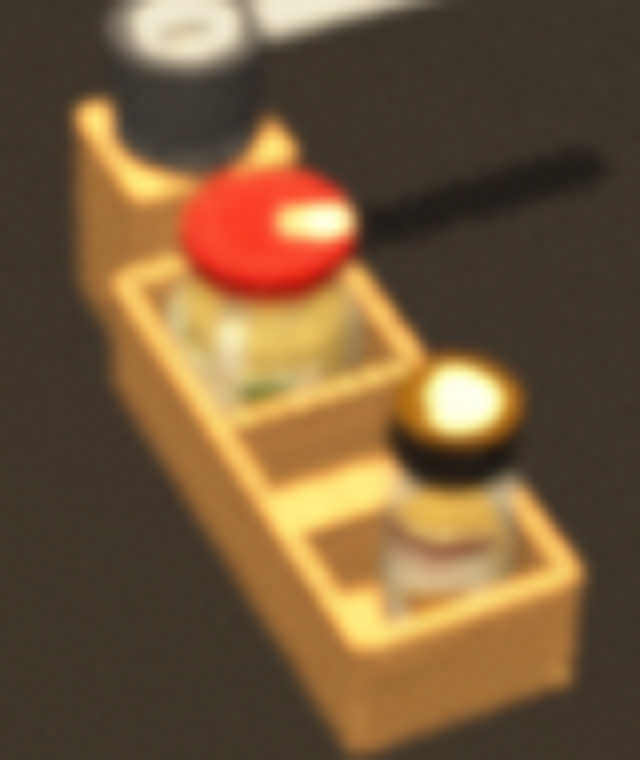

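```bash
python3 - <<'E'
from h import *
f=lambda p:(225+(p[0]+.5)/8-.5,155+(p[1]+.5)/8-.5)
lock=np.array([.6169,.0625]);yaw=np.radians(-3.1);R=np.array([[np.cos(yaw),-np.sin(yaw)],[np.sin(yaw),np.cos(yaw)]])
o=lock-R@[0,.095];print('crate origin',o)
for n,p,z in [('TL',(128,78),.05),('TR',(708,98),.05),('BR',(700,335),.05),('BL',(122,325),.05),('div1 top',(357,112),.0445),('div2 top',(515,117),.0445),('div1 bot',(346,310),.0445),('div2 bot',(505,310),.0445)]:
    w=plane("top",f(p),z);print(n,w.round(4),'crate frame',(R.T@(w-o)).round(4))
fs=lambda p:(240+(p[0]+.5)/8-.5,165+(p[1]+.5)/8-.5)
for n,p,z in [('farL',(115,278),.05),('nearL',(350,645),.05),('nearR',(585,570),.05),('div1 L',(238,425),.0445),('div1 R',(425,355),.0445),('div2 L',(300,540),.0445)]:
    w=plane("scene",fs(p),z);print(n,w.round(4),'crate frame',(R.T@(w-o)).round(4))
E
```

```text
crate origin [ 0.61176251 -0.03236098]
TL [0.6543 0.0343] crate frame [0.0389 0.0689]
TR [ 0.645  -0.1529] crate frame [ 0.0398 -0.1186]
BR [ 0.5675 -0.1475] crate frame [-0.0379 -0.1173]
BL [0.5733 0.0367] crate frame [-0.0421  0.0669]
div1 top [ 0.6433 -0.0397] crate frame [ 0.0319 -0.0056]
div2 top [ 0.6409 -0.0909] crate frame [ 0.0323 -0.0569]
div1 bot [ 0.5781 -0.035 ] crate frame [-0.0334 -0.0044]
div2 bot [ 0.5774 -0.086 ] crate frame [-0.0314 -0.0554]
farL [0.5768 0.0379] crate frame [-0.0387  0.0683]
nearL [ 0.5647 -0.1451] crate frame [-0.0409 -0.1151]
nearR [ 0.6452 -0.1511] crate frame [ 0.0398 -0.1168]
div1 L [ 0.5827 -0.0394] crate frame [-0.0286 -0.0086]
div1 R [ 0.6539 -0.0384] crate frame [ 0.0424 -0.0038]
div2 L [ 0.5754 -0.0944] crate frame [-0.0329 -0.0639]
```

All the checks agree:
- **Lock:** tri z is 0.128, against 0.127 given.
- **Bow top:** 0.081, against 0.082 given.
- **Jar:** 0.107, against 0.105 given.
- **Crate:** width ±39 mm, divider spacing 51.5 mm.
- **Derived values:** crate yaw is about -3.1°, the gap is about (0.610, -0.063), and key yaw is about -27°.

Next I'll check IK and pick the jar. I'll squeeze it twice, 90° apart, to centre it.

```bash
cat >> h.py <<'E'
pi=np.pi
JAR=np.array([.479,.278]);YC=np.radians(-3.1)
LOCK=np.array([.6169,.0625]);GAP=np.array([.6101,-.0628]);KEY=np.array([.4633,-.3347]);YK=np.radians(-27.5)
def dn(y): return [pi,0,y]
E
python3 - <<'E'
from h import *
from workcell import manip,effector
for n,p,y in [('jarA',(*JAR,.05),2.88),('gap',(*GAP,.062),YC+pi/2),('gaphi',(*GAP,.2),YC+pi/2),('key',(*KEY,.05),YK+pi),('lock',(*LOCK,.135),YC+pi),('lockturn',(*LOCK,.135),YC+pi-1.53)]:
    q=manip.ik(p,dn(y));print(n,None if q is None else np.round(q,2))
t=lambda:print(round(manip.get_obs()['time'],2))
manip.goto((*JAR,.16),dn(2.095+.785));t()
manip.move_straight((*JAR,.05),max_speed=.15);t()
effector.gripper_close(5);t();print(manip.get_obs()['finger_gap'])
effector.ungrasp();t()
manip.goto((*JAR,.057),dn(2.095-.785));t()
effector.gripper_close(20);t();o=manip.get_obs();print(o['finger_gap'],o['eef_pos'])
from workcell import get_image
for n in("scene","top"): cv2.imwrite(f"pics/{n}1.png",get_image(n)[:,:,::-1])
s=cv2.imread("pics/scene1.png");t=cv2.imread("pics/top1.png")
cv2.imwrite("pics/v1.png",np.hstack([cv2.resize(s[100:220,130:260],(390,360)),cv2.resize(t[180:290,80:210],(390,330)) if 0 else cv2.resize(t[180:300,80:210],(390,360))]))
E
```

```text
jarA [ 0.31  0.59  1.62  0.    0.93 -0.99]
gap [-0.29  0.68  1.41 -0.    1.05 -0.24]
gaphi [-0.29  0.54  1.27  0.    1.34 -0.24]
key [-0.83  0.62  1.56  0.    0.96 -1.92]
lock [-0.09  0.61  1.32  0.    1.21 -1.6 ]
lockturn [-0.09  0.61  1.32 -0.    1.21 -0.07]
1.6
2.48
3.26
0.04070147821489825
4.08
5.48
6.27
0.040079609859449784 [0.47898742 0.27799012 0.05698432]
```

View pics/v1.png

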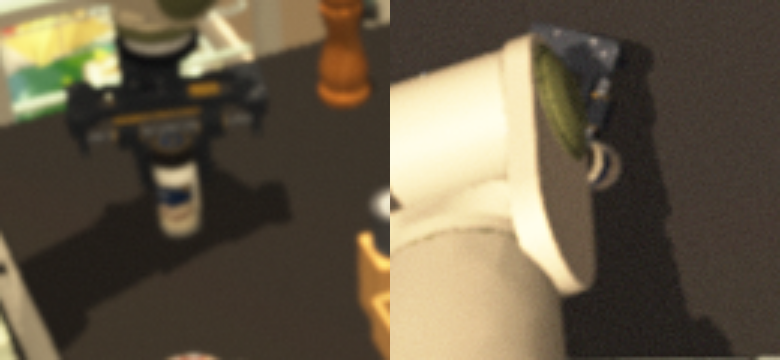

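The jar is gripped with a 40 mm gap and stands upright at scene (189,165). I'll lift it and bring it over the pocket.

```bash
python3 - <<'E'
from h import *
from workcell import manip,effector,get_image
manip.move_straight((*JAR,.19),max_speed=.2)
manip.goto((*GAP,.19),dn(YC+pi/2))
manip.move_straight((*GAP,.125),max_speed=.15)
o=manip.get_obs();print(o['time'],o['finger_gap'],o['eef_pos'],o['eef_rot'],o['ft_force'])
for n in("scene","top"): cv2.imwrite(f"pics/{n}2.png",get_image(n)[:,:,::-1])
s=cv2.imread("pics/scene2.png");t=cv2.imread("pics/top2.png")
cv2.imwrite("pics/v2.png",np.hstack([cv2.resize(s[140:270,220:350],(390,390),interpolation=2),cv2.resize(t[130:260,205:335],(390,390),interpolation=2)]))
E
```

```text
9.1333 0.04046388899198962 [ 0.61052488 -0.06244519  0.12586393] [3.14043686e+00 2.39194712e-04 1.51729186e+00] [ 0.19996184  0.71352226 -0.35458112]
```

View pics/v2.png

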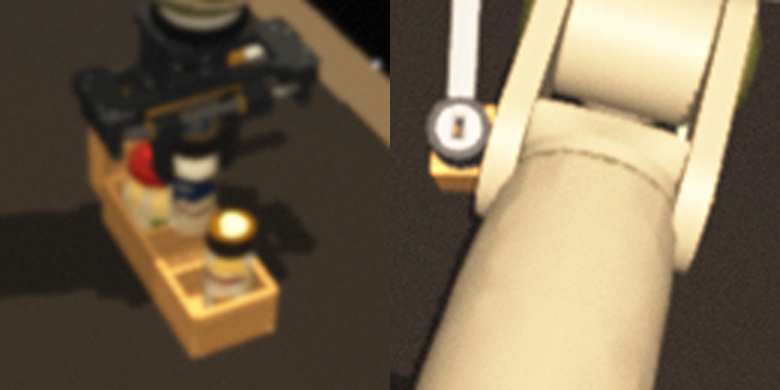

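The scene view shows the jar upright over the pocket, at about scene (285,200). I'll lower it with a force stop.

```bash
python3 - <<'E'
from h import *
from workcell import manip,effector,get_image
r=manip.move_straight((*GAP,.0615),max_speed=.08,f_stop=5)
manip.wait(.1)
o=manip.get_obs();print(r,o['time'],o['finger_gap'],o['eef_pos'],o['ft_force'],o['ft_torque'])
for n in("scene",): cv2.imwrite(f"pics/{n}3.png",get_image(n)[:,:,::-1])
s=cv2.imread("pics/scene3.png")
cv2.imwrite("pics/v3.png",cv2.resize(s[140:270,220:350],(520,520),interpolation=2))
E
```

```text
True 10.0833 0.04040255803253751 [ 0.60917096 -0.06256716  0.06165195] [ 0.20280332 -0.53728545  3.3986447 ] [-0.04050532  0.02112659 -0.00862458]
```

View pics/v3.png

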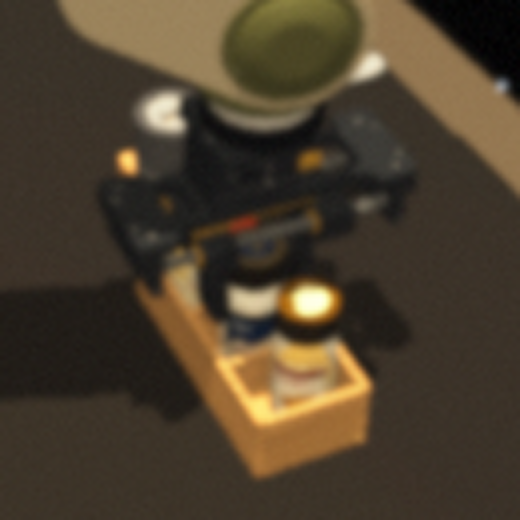

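Contact came at TCP z 0.0617 (0.062 expected), so the jar is on the floor. I'll release it, retreat and look.

```bash
python3 - <<'E'
from h import *
from workcell import manip,effector,get_image
effector.ungrasp()
o=manip.get_obs()['eef_pos']
manip.move_straight((o[0],o[1],.17),max_speed=.15)
manip.goto((*KEY,.15),dn(YK+pi))
o=manip.get_obs();print(o['time'],o['finger_gap'],o['eef_pos'],o['ft_force'],o['ft_torque'])
for n in("scene","top"): cv2.imwrite(f"pics/{n}4.png",get_image(n)[:,:,::-1])
s=cv2.imread("pics/scene4.png");t=cv2.imread("pics/top4.png")
cv2.imwrite("pics/v4.png",np.hstack([cv2.resize(s[150:270,235:325],(390,520),interpolation=2),cv2.resize(t[150:270,225:315],(390,520),interpolation=2)]))
cv2.imwrite("pics/v4b.png",cv2.resize(s[230:380,210:410],(800,600),interpolation=2))
E
```

```text
13.3333 0.08807188969409768 [ 0.46355604 -0.33426726  0.14980611] [-0.59114458  0.32725845 -1.2047295 ] [-0.05672886 -0.03869409 -0.05794295]
```

View pics/v4.png

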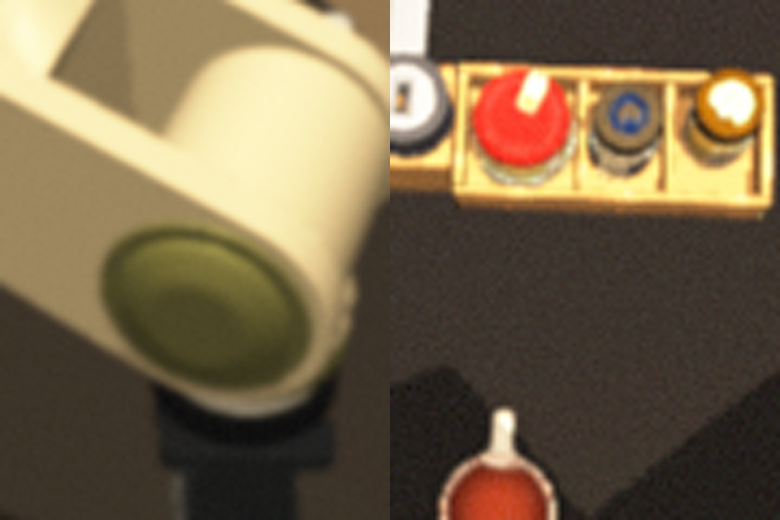

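View pics/v4b.png

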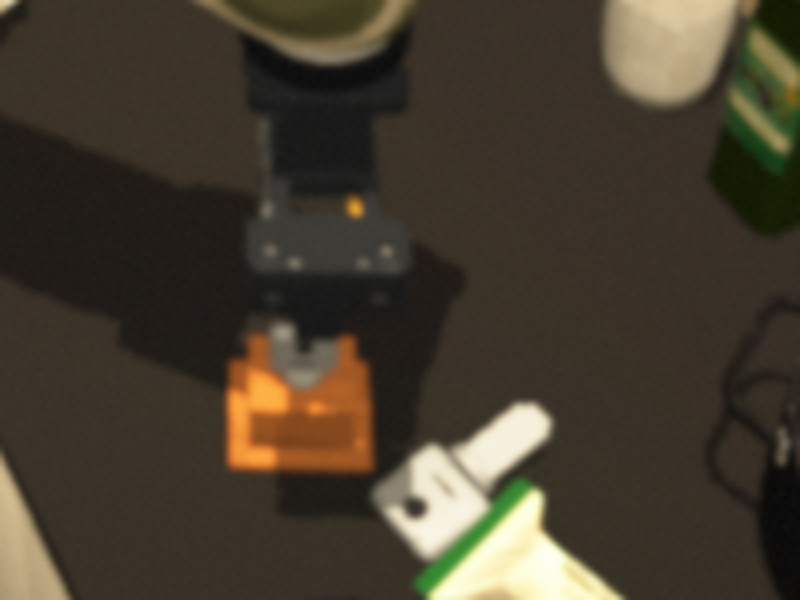

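The jar is upright in the middle pocket, with its cap at top (280,176). The key I want is still in its block at scene (286,322). The bigger distractor key is now lying down near scene (320,355), so I probably brushed it in passing. I'll check its clearance and the jar's position.

```bash
python3 - <<'E'
from h import *
R=lambda y:np.array([[np.cos(y),-np.sin(y)],[np.sin(y),np.cos(y)]])
j=plane("top",(279.5,176.5),.110);print('jar top',j,'rel gap',R(YC).T@(j-GAP))
for p in [(372,495),(432,440),(530,403),(552,430),(425,560)]:
    q=(210+p[0]/4,230+p[1]/4);w=plane("scene",q,.01);print(w, 'rel key frame',(R(YK).T@(w-KEY)).round(3))
t=cv2.imread("pics/top4.png");cv2.imwrite("pics/v5.png",cv2.resize(t[160:290,340:500],(800,650),interpolation=2)[:600])
E
```

```text
jar top [ 0.60760479 -0.06233346] rel gap [-0.00251678  0.00033092]
[ 0.47043204 -0.39743991] rel key frame [ 0.035 -0.052]
[ 0.51538902 -0.38452412] rel key frame [ 0.069 -0.02 ]
[ 0.57450045 -0.38973812] rel key frame [0.124 0.003]
[ 0.57544579 -0.40874767] rel key frame [ 0.134 -0.014]
[ 0.4754639  -0.44049757] rel key frame [ 0.06  -0.088]
```

View pics/v5.png

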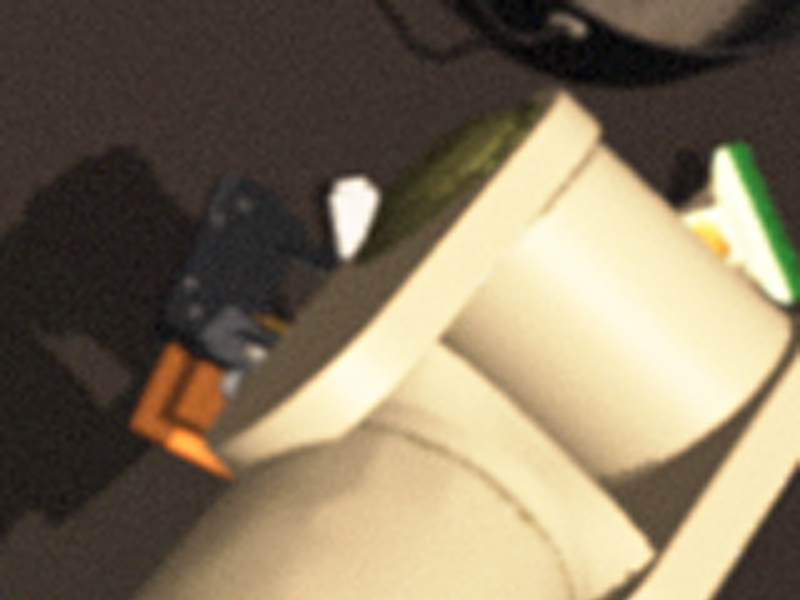

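The jar sits within 3 mm of the gap. The fallen key is at least 35 mm from the finger path, so it's clear. Now I'll take the key.

```bash
python3 - <<'E'
from h import *
from workcell import manip,effector,get_image
r=manip.move_straight((*KEY,.052),max_speed=.15,f_stop=12)
print(r)
effector.gripper_close(40)
o=manip.get_obs();print(o['time'],o['finger_gap'],o['eef_pos'],o['eef_rot'],o['ft_force'],o['ft_torque'])
cv2.imwrite("pics/scene5.png",get_image("scene")[:,:,::-1])
s=cv2.imread("pics/scene5.png")
cv2.imwrite("pics/v6.png",cv2.resize(s[270:370,240:360],(720,600),interpolation=2))
E
```

```text
False
15.3917 0.009622203696944281 [ 0.46332497 -0.33470524  0.05202714] [-3.14158569e+00  7.37410202e-05  2.66164011e+00] [-0.18914497 -0.42226216 -0.48157926] [-0.00983428  0.01273116 -0.0013883 ]
```

View pics/v6.png

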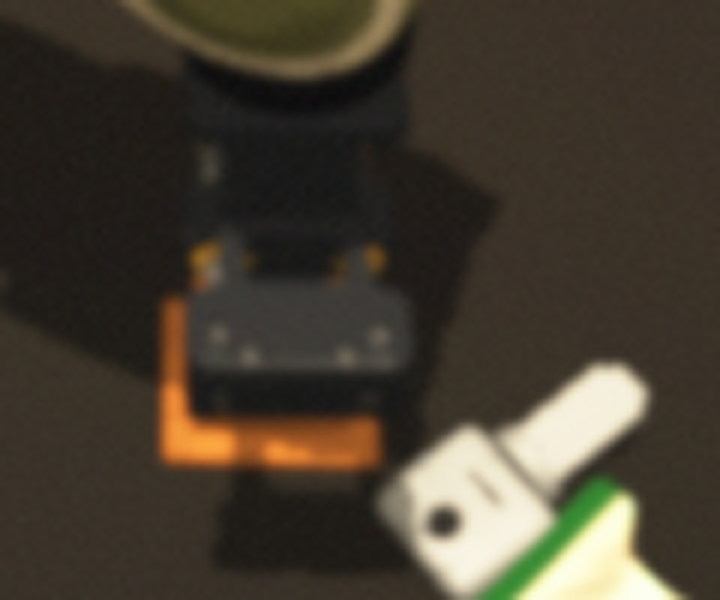

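The key is gripped with a gap of 9.6 mm. I'll lift it out and hover over the keyhole.

```bash
python3 - <<'E'
from h import *
from workcell import manip,effector,get_image
manip.move_straight((*KEY,.11),max_speed=.12)
o=manip.get_obs();print(o['finger_gap'],o['ft_force'])
manip.move_straight((*KEY,.22),max_speed=.2)
manip.goto((*LOCK,.22),dn(YC+pi))
manip.move_straight((*LOCK,.183),max_speed=.1)
manip.wait(.2)
o=manip.get_obs();print(o['time'],o['finger_gap'],o['eef_pos'],o['eef_rot'],o['ft_force'],o['ft_torque'])
for n in("scene","top"): cv2.imwrite(f"pics/{n}6.png",get_image(n)[:,:,::-1])
s=cv2.imread("pics/scene6.png");t=cv2.imread("pics/top6.png")
cv2.imwrite("pics/v7.png",np.hstack([cv2.resize(s[125:215,225:315],(540,540),interpolation=2),cv2.resize(t[150:190,205:245],(240,240),interpolation=2).repeat(1,0) if 0 else cv2.resize(t[130:220,205:245],(240,540),interpolation=2)]))
E
```

```text
0.009915181999300452 [ 1.00104726  0.14541198 -1.16656718]
19.0583 0.00958223367200685 [0.61717157 0.06243144 0.1837556 ] [-3.14152877e+00  1.29448178e-03  3.08744347e+00] [-0.09135946 -0.07370722 -0.9064271 ] [-0.01626391 -0.00208708  0.00577385]
```

View pics/v7.png

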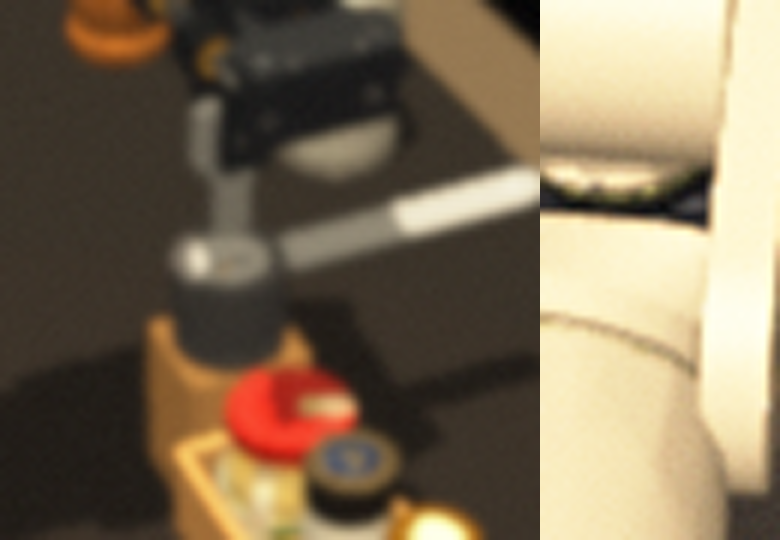

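```bash
python3 - <<'E'
from h import *
s=cv2.imread("pics/scene6.png");f=14;x0,y0=243,143
c=cv2.resize(s[y0:y0+40,x0:x0+50],None,fx=f,fy=f,interpolation=2)
c=np.clip(c*1.6,0,255).astype(np.uint8)
R=np.array([[np.cos(YC),-np.sin(YC)],[np.sin(YC),np.cos(YC)]])
K0=.1837-.010
def P(x,y,z): 
    w=LOCK+R@[x,y];p=proj("scene",[[*w,z]])[0];return tuple(int(v) for v in ((p-[x0,y0]+.5)*f-.5))
for x in(-.008,.008):
  for y in(-.0025,.0025): cv2.line(c,P(x,y,K0),P(x,y,K0-.03),(0,255,0),1)
cv2.line(c,P(0,0,K0),P(0,0,K0-.034),(0,0,255),1)
cc=np.array([P(.011*np.cos(a),.011*np.sin(a),K0) for a in np.linspace(0,6.3,40)]);cv2.polylines(c,[cc],0,(255,255,0),1)
cc=np.array([P(.026*np.cos(a),.026*np.sin(a),.127) for a in np.linspace(0,6.3,40)]);cv2.polylines(c,[cc],0,(255,0,255),1)
cv2.line(c,P(-.00875,0,.127),P(.00875,0,.127),(255,0,0),1)
cv2.imwrite("pics/v8.png",c)
E
```

```text
(no output)
```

View pics/v8.png

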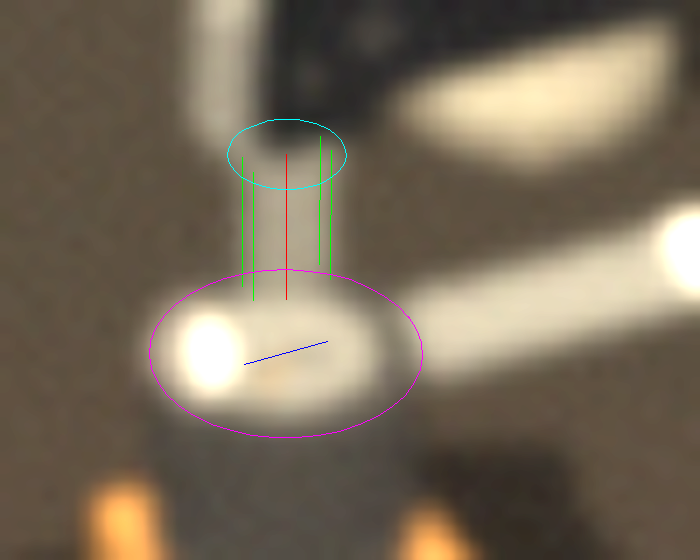

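The projected key outline and lock circle match the picture to within about 0.4 px, so the key is over the hole. I'll insert it with force stops.

```bash
python3 - <<'E'
from h import *
from workcell import manip,effector,get_image
r=manip.move_straight((*LOCK,.160),max_speed=.03,f_stop=4)
o=manip.get_obs();print(r,o['time'],o['eef_pos'],o['ft_force'],o['ft_torque'])
E
```

```text
False 20.075 [0.61701055 0.06249896 0.16020016] [ 0.22185324  0.03136357 -0.68902234] [ 0.01878924 -0.02050252 -0.00747947]
```

```bash
python3 - <<'E'
from h import *
from workcell import manip,effector,get_image
for z in(.150,.1365):
    r=manip.move_straight((*LOCK,z),max_speed=.03,f_stop=14)
    o=manip.get_obs();print(r,o['time'],o['eef_pos'],o['ft_force'],o['ft_torque'],o['finger_gap'])
    if r: break
E
```

```text
False 20.5583 [0.61666606 0.06256115 0.14944961] [-0.03174065 -0.45447449 -1.24253596] [-0.06647065 -0.02007932  0.02762469] 0.009617943292663468
True 21.0333 [0.61704146 0.06262139 0.13695155] [-2.21285089 -0.33425627  4.59718101] [0.00338684 0.17559116 0.0087982 ] 0.009740900025075492
```

Contact came at TCP z 0.1370, and home was expected at 0.137. I'll press a little to confirm it's seated, then look.

```bash
python3 - <<'E'
from h import *
from workcell import manip,effector,get_image
p=manip.get_obs()['eef_pos']
r=manip.move_straight((*LOCK,.1345),max_speed=.02,f_stop=14)
manip.wait(.2)
o=manip.get_obs();print(r,o['time'],o['eef_pos'],o['ft_force'],o['ft_torque'],o['finger_gap'])
for n in("scene","top"): cv2.imwrite(f"pics/{n}7.png",get_image(n)[:,:,::-1])
s=cv2.imread("pics/scene7.png");f=14;x0,y0=243,143
c=cv2.resize(s[y0:y0+40,x0:x0+50],None,fx=f,fy=f,interpolation=2)
cv2.imwrite("pics/v9.png",np.clip(c*1.6,0,255).astype(np.uint8))
E
```

```text
True 21.4417 [0.61710444 0.06263939 0.13695996] [-1.62533458 -0.18764316  4.86075202] [0.04295074 0.3313483  0.00094129] 0.009558009206722812
```

View pics/v9.png

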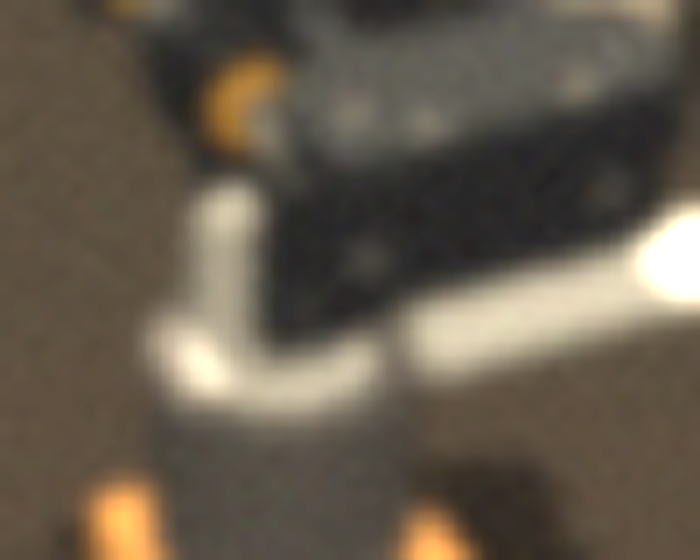

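The bow corner and collar sit flush on the lock head, at z 0.1370, so the key is home. Now I'll turn it clockwise in steps, watching the force and torque.

```bash
python3 - <<'E'
from h import *
from workcell import manip,effector,get_image
for a in(.15,.4,.7,1.0,1.25,1.4):
    manip.goto((*LOCK,.1365),dn(YC+pi-a))
    o=manip.get_obs();print(a,round(o['time'],2),o['eef_pos'].round(4),round(YC+pi-o['eef_rot'][2],3),o['ft_force'].round(1),o['ft_torque'].round(3),round(o['finger_gap'],4))
    if np.linalg.norm(o['ft_force'])>25: break
cv2.imwrite("pics/top8.png",get_image("top")[:,:,::-1]);cv2.imwrite("pics/scene8.png",get_image("scene")[:,:,::-1])
s=cv2.imread("pics/scene8.png");cv2.imwrite("pics/v10.png",cv2.resize(s[130:280,220:370],(600,600),interpolation=2))
E
```

```text
0.15 21.81 [0.6171 0.0627 0.1369] 0.151 [-0.3  0.5  6.7] [ 0.108  0.094 -0.008] 0.0097
0.4 22.16 [0.6172 0.0625 0.1369] 0.4 [-1.   0.3  7.1] [0.036 0.098 0.015] 0.0097
0.7 22.55 [0.6171 0.0624 0.1369] 0.7 [-0.2 -0.9  6. ] [-0.077  0.17   0.082] 0.0096
1.0 22.94 [0.617  0.0623 0.1369] 1.0 [-2.9  0.1  7.2] [-0.251  0.257  0.087] 0.0097
1.25 23.29 [0.6169 0.0623 0.1369] 1.25 [-2.   0.1  6.7] [-0.313  0.412  0.083] 0.0096
1.4 23.56 [0.6168 0.0623 0.1369] 1.4 [-2.6 -1.7  8. ] [-0.294  0.485  0.035] 0.0097
```

View pics/v10.png

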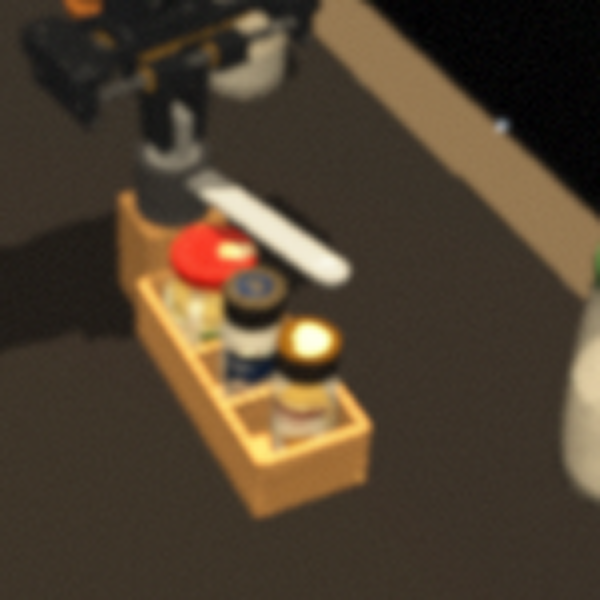

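```bash
cat > bar.py <<'E'
from h import *
def bar(fn):
    s=cv2.imread(fn);c=blob("scene",s,(262,165,320,215),lambda h,S,v:(v>150)&(S<80));p=c.reshape(-1,2).astype(float)
    w=np.array([plane("scene",q,.124) for q in p]);m,v=cv2.PCACompute(w,None)[:2];d=v[0]*(1 if v[0]@(m[0]-LOCK)>0 else -1)
    r=(w-LOCK);i=np.argmax(np.hypot(*r.T))
    print('area',cv2.contourArea(c),'bar angle pca',YC-np.arctan2(d[1],d[0]),'centroid',YC-np.arctan2(*(m[0]-LOCK)[::-1]),'far',np.hypot(*r[i]))
E
python3 -c "
from bar import *
bar('pics/scene8.png')"
```

```text
area 257.0 bar angle pca 1.2829410272037662 centroid 1.3028656831208651 far 0.16153239248947043
```

The lock is at about 1.29 rad with 1.40 commanded, so the play is about 0.1 rad as expected. I'll turn on to the stop.

```bash
python3 - <<'E'
from bar import *
from workcell import manip,effector,get_image
for a in(1.48,1.54,1.57):
    manip.goto((*LOCK,.1365),dn(YC+pi-a)); manip.wait(.15)
    o=manip.get_obs();print(a,round(o['time'],2),o['eef_pos'].round(4),round(YC+pi-o['eef_rot'][2],3),o['ft_force'].round(1),o['ft_torque'].round(3),round(o['finger_gap'],4))
    fn=f"pics/scene_t{a}.png";cv2.imwrite(fn,get_image("scene")[:,:,::-1]);bar(fn)
    if abs(o['ft_torque'][2])>.8: break
s=cv2.imread(fn);cv2.imwrite("pics/v11.png",cv2.resize(s[130:280,220:370],(600,600),interpolation=2))
E
```

```text
1.48 24.06 [0.6168 0.0623 0.1369] 1.48 [-3.3 -1.8  6.7] [-0.314  0.56   0.093] 0.0095
area 263.0 bar angle pca 1.3548222561075465 centroid 1.3829107820184625 far 0.16221523550945635
1.54 24.51 [0.6168 0.0623 0.1369] 1.54 [-3.2 -2.   9.1] [-0.322  0.554  0.065] 0.0099
area 263.0 bar angle pca 1.4191022152865889 centroid 1.4406320617982522 far 0.16239485990587066
1.57 24.96 [0.6168 0.0623 0.1369] 1.57 [-3.7 -1.6  8. ] [-0.292  0.617  0.125] 0.0094
area 255.5 bar angle pca 1.4468194050579866 centroid 1.4710435600828669 far 0.1615908776091466
```

View pics/v11.png

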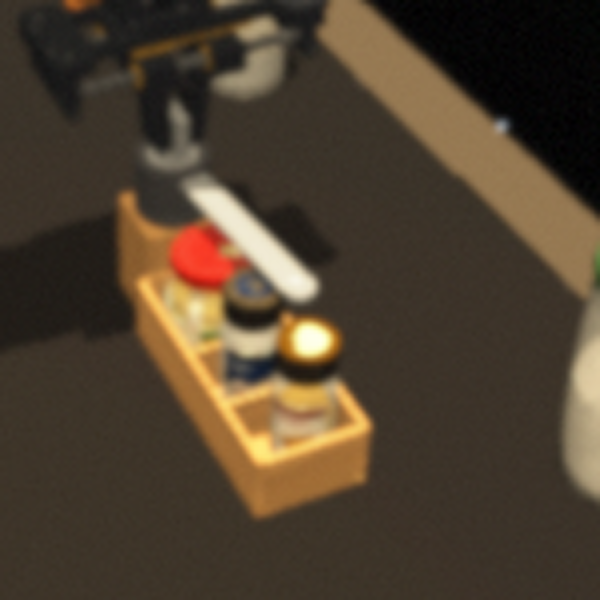

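The lock is at about 1.45 rad, the stop. The bar lies over the jars, the jar is upright, and the key is pressed down with about 8 N and gripped. I'll hold, check once more and hand in.

```bash
python3 - <<'E'
from bar import *
from workcell import manip,effector,get_image
manip.wait(.6)
o=manip.get_obs();print(round(o['time'],2),o['eef_pos'].round(4),o['ft_force'].round(1),o['ft_torque'].round(3),round(o['finger_gap'],4))
cv2.imwrite("pics/scene9.png",get_image("scene")[:,:,::-1]);bar("pics/scene9.png")
manip.job_done()
E
```

```text
25.61 [0.6168 0.0623 0.1369] [-3.1 -1.8  8.1] [-0.249  0.607  0.051] 0.0099
area 256.5 bar angle pca 1.4461797174542905 centroid 1.4707263627997398 far 0.1615908776091466
the job is handed in; nothing more can be done
```

The job is handed in, at 25.6 s of the 61 s allowed. The spice jar is in the middle pocket and released, and the key is home in the lock and held turned at its stop.

- **Jar:** after release, the top view put the jar about 2.5 mm from the pocket centre. It touched down at the height expected for the pocket floor, and it was still upright in the last picture I viewed, just before handing in.
- **Key and lock:** the key stopped at the expected home height, and the close-up showed its collar flush on the lock head. In the last picture the bar angle measured about 1.45 rad, with the key still gripped (9.9 mm gap) and pressed down with about 8 N.
- **Possible disagreement:** the tool ended turned 0.12 rad further than the bar. That is a little more than the stated 5° of play in the keyhole, but within the 0.2 rad allowed.
- **Mishap:** the larger spare key, which the job doesn't use, fell over on the sideboard while the arm moved to the key stand. I probably brushed it. It stayed on the surface.
- **Mug and packed jars:** I saw no change in the pictures that showed them, but I did not measure their positions afterwards.

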